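Seat a circuit-board carrier in its soldering jig

TASK

On the soldering bench, push the steel carrier with the green circuit board along the rails of its jig with a fingertip until you feel it drop into the locating notches. Then push the red keeper fully home over its edge to lock it in. Push only: never pick up the carrier, and leave the loose things around it where they stand.

Things in the scene. Friction and masses are not known exactly. Their poses are not given: they have to be found in the camera images.
- jig: Dark steel jig bolted to the bench, base plate 230 x 360 x 8 mm. Origin: centre of its underside; z up. Its y axis runs along the two rails; the carrier slides towards +y; the red keeper is on the -x side. Rails y -170 to +170, x 15 to 45 mm either side, tops 30 mm above the bench. Grey side guides: inner faces 46.5 mm either side, tops 45 mm up, 1.5 mm play each side.
- seat (a point): Where the carrier's origin lies when seated: jig x 0, y +70 mm, 22 mm above the bench (notch floors). Axes as the jig's. Each rail has two notches with orange floors, 18 mm long, 8 mm deep: one 42 mm ahead of the seat (+y) in the rail's inner half, one 42 mm behind it in the outer half. The rails run on past the notches: no end stop.
- carrier: Loose steel plate with green circuit board, 90 (x, across the rails) x 100 mm (y, along), about 0.45 kg. Origin: centre of the plane of its feet's undersides; axes as the jig's. Plate 10 to 22 mm above the origin, board parts up to 36 mm. Starts on the rails 105 to 175 mm short of the seat; needs 1 to 5 N to slide; drops 8 mm, level, at the seat, and the notches then stop it.
- carrier_rear (a point): Centre of the carrier's flat rear face (carrier y -50 mm, 16 mm above its origin), the face to push: 90 mm wide, 12 mm high. It lies 40 to 52 mm above the bench on the rails, 32 to 44 mm when seated. Four black feet, 10 x 12 x 10 mm: front pair at x 22 mm either side, y +42; rear pair at x 36 mm either side, y -42; so only at the seat do all four find their notches, together.
- keeper (a joint): Travel of the red keeper in m: 0 fully back, 0.028 fully home at its stop. Slides towards the jig's +x, starts between 0 and 0.007, takes about 2 N, stays where left. Its 40 mm wide, 6 mm thick tongue runs 47.5 to 53.5 mm above the bench; home, it overlaps the edge of the seated carrier (top at 44 mm) by 15 mm. A carrier still up on the rails blocks it.
- keeper_tab (a point): Centre of the flat outer (jig -x) face of the keeper's upright push tab; moves with the keeper. Tab 8 mm thick (jig x), 36 mm wide (jig y), rising from 53 to 81 mm above the bench; this point is 67.5 mm above the bench. Nothing stands behind it within 80 mm.
- heatsink: Loose aluminium heat sink 30 x 36 x 28 mm standing on the jig's plate beyond the far rail; origin under its centre. Leave alone.
- jar: Loose small glass jar with yellow cap, 32 mm diameter, 45 mm high, on the jig's plate beyond the far rail; origin under its centre. Leave alone.
- flux: Loose small bottle with red cap, 28 mm diameter, 60 mm high, on the jig's plate on the keeper side; origin under its centre. Leave alone.
- spool: Loose solder spool, 52 mm diameter, 36 mm high, on the bench beside the jig; origin under its centre. Leave alone.
- cup: Loose brass cup, 60 mm diameter, 50 mm high, on the bench beside the jig; origin under its centre. Leave alone.
- driver: Loose screwdriver lying on the bench to the left; origin under its middle. Leave alone.
Mind the look-alikes: they are no part of the job. What is meant by the carrier is not yellow, and is the larger of those in its own colour.

How it is judged:
By the outcome, as a careful person would: the job done as asked, in the order asked, and still so for the second after the job is handed in, with the robot touching nothing.
It also fails if it takes over 48 s, if anything falls off the work surface, if the arm or the gripper's body presses on something with over 40 N, if the wrist force passes 120 N, or if a joint passes its speed limit or range.

ROBOT

A 7-joint arm with a two-finger parallel gripper is mounted at the origin on the work surface. World frame = base frame: x ahead of the robot, y to its left, z up, the work surface at z = 0. Lengths are in m, angles in rad, forces in N, time in s.
With the tool pointing down it reaches from about 0.35 to 0.9 m from the base axis. Payload 8.1 kg.
Tool frame: the origin (TCP) lies between the finger pads; the fingertips stand 8 mm ahead of it and the grasp point (between the pads) lies 11 mm behind it; z points along the fingers, y is the line along which they close (so a half turn about z gives the same grasp; the last joint's range is limited). The gripper opens to 92 mm and grips with 3 to 60 N. Pads are 19 mm wide; open, the fingers measure 130 mm over their backs; the gripper's body (75 mm by 190 mm) begins 47 mm behind the grasp point.
Start: joints at [-1.358, 0.434, 0.025, 1.573, -0.012, 1.134, -0.075], TCP at [0.194, 0.594, 0.235] pointing down, gripper open.
Joint ranges: [-2.62, 2.62], [-0.44, 2.09], [-1.27, 1.32], [0.08, 2.57], [-1.32, 4.46], [0.12, 2], [-2.74, 2.74]. Speed limits (rad/s): [2.22, 2.22, 3.01, 3.01, 3.14, 3.14, 3.14].

INTERFACE

Orientations are given as a rotation vector (axis times angle).
In Python, from cell import monitor, optics, close_job gives the robot as it stands. The module is installed in compiled form; this text tells all that it offers.
- The arm moves only by the tool play_rows, never from a script. Its argument "series" is a list of rows, each an object with "jaw": the gripper command: -1 is shut, 1 is fully open, values between are in proportion; "delta_pos": the shift along the tool's x, y, z in cm, a list of three; "twist": the turn, a rotation vector about the tool's x, y, z in degrees, a list of three. A call has exactly 10 rows; each row shifts and turns the commanded pose from where the row before left it, along the tool's axes as they then stand; what a row does not reach is not made up. A row lasts 1/12 s, in which the tool goes at most 41.7 mm and 7.16 degrees, less where a joint would pass 70% of its speed; a pose out of reach is approached as far as the arm can. A call with a gripper value outside its range is refused whole. The fingers move at their own pace and stop on an object; "grip_force" is the grip in N (left out, the last holds). Time passes only in rows, so rows that do not move let the fingers close, or fill a call up. It gives the time, the measured TCP pose, the force, the opening and the grip force at its end, in the units of the state.
- monitor.state(): the state, without advancing time (a new reading comes with each control period).
- optics.grab_frame(name): name is "scene" or "top" or "wrist"; returns a dict with "image" (384x512x3 uint8, red, green, blue), "z_map" (384x512 float32, m along the optical axis (not along the pixel's ray), 0 where there is no reading), "fx", "fy", "cx", "cy" (pixels), "rvec" (rotation vector, rad) and "tvec" (3), from world to camera coordinates, as OpenCV has them; the wrist camera has in their place "mount" (4x4, takes a point from camera to tool coordinates, whose origin is the TCP and whose axes are the flange's). Camera axes: x right, y down, z forward; pixel columns grow to the right and rows downward; lengths in m; the calibration is good to about 2 mm. A picture is of the moment at which its call begins: read the wrist's pose just before it.
- close_job(): hands the job in; it is judged then, once.
The state is a dict: "time_s": time; "joint_pos": joint angles; "joint_vel": joint speeds; "joint_torque": joint torques, N m; "tcp_pos": TCP position; "tcp_rot": TCP orientation; "contact_force": force on the tool from outside, world axes, zero at the start; "torque": the same for the moment, N m; "width": finger opening in m; "finger_force": force on a finger pad.
Only numpy, scipy, OpenCV 4.12 (cv2) and the standard library are available. Lean on these libraries where they do the work, as an engineer would, in place of code of your own. Each camera call takes 0.05 s, during which the arm holds its last target. There are 200 camera calls.

## Working session

There is one attempt and no reset: what is moved stays moved. The work goes in short steps, Python scripts to look and compute and a tool call to move; the robot and the scene stay as the last step left them, time stands still between calls to the robot, and variables do not carry over. Pictures are saved under pics/ and viewed, at most 10 in all, crops included, and the job is handed in when it is done.

Besides the shell and the picture viewer there is one more tool, called after "Call:" as name([rows], argument=value, ...), one row to a line, values as JSON. play_rows: Moves the arm, as the interface text tells. Its arguments: {"type":"object","properties":{"series":{"type":"array","items":{"type":"object","properties":{"jaw":{"type":"number"},"delta_pos":{"type":"array","items":{"type":"number"}},"twist":{"type":"array","items":{"type":"number"}}}}},"grip_force":{"type":"number"}},"required":["series"]}

```bash
mkdir -p pics; cat > h.py <<'E'
import numpy as np,cv2
from cell import monitor,optics
from scipy.spatial.transform import Rotation as R
def grab(n):
    f=optics.grab_frame(n); np.savez(f'{n}.npz',**{k:np.array(v) for k,v in f.items()}); return f
def load(n): return dict(np.load(f'{n}.npz'))
def pt(f,u,v,z=None):
    """world point at pixel; by depth, or on the plane of height z"""
    M=R.from_rotvec(f['rvec']).as_matrix(); t=np.array(f['tvec'])
    r=np.array([(u-f['cx'])/f['fx'],(v-f['cy'])/f['fy'],1.])
    C=-M.T@t; d=M.T@r
    s=f['z_map'][int(v),int(u)] if z is None else (z-C[2])/d[2]
    return C+s*d
def save(im,name,k=1):
    cv2.imwrite(f'pics/{name}.png',cv2.resize(im[...,::-1],None,fx=k,fy=k,interpolation=cv2.INTER_CUBIC))
E
python3 - <<'E'
from h import *
s=monitor.state(); print(s['time_s'],s['tcp_pos'],R.from_rotvec(s['tcp_rot']).as_matrix().round(3),s['width'])
a=grab('top');b=grab('scene')
save(a['image'],'top',1.5);save(b['image'],'scene',1.5)
E
```

```text
0.0 [0.19399862 0.59359927 0.23394633] [[-0.951  0.311 -0.   ]
 [ 0.311  0.951 -0.002]
 [-0.    -0.002 -1.   ]] 0.09167841388462689
```

View pics/top.png

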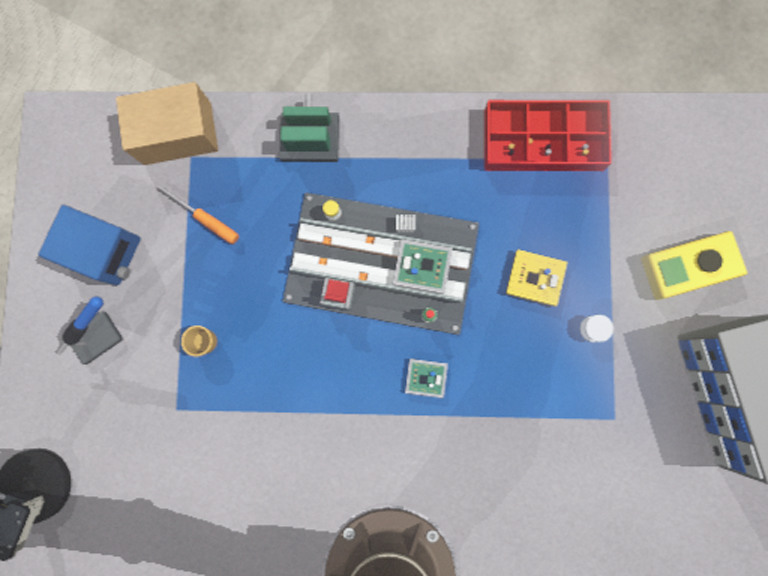

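View pics/scene.png

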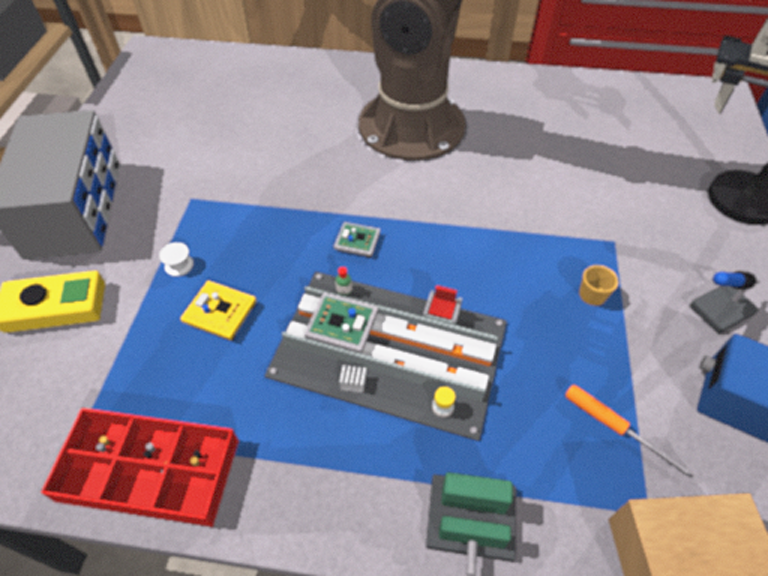

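```bash
python3 - <<'E'
from h import *
a=load('top'); save(a['image'][120:228,182:326],'crop',5.5)
print(a['fx'],pt(a,256,192))
E
```

```text
364.4778837570487 [0.54712365 0.01987591 0.01822986]
```

View pics/crop.png

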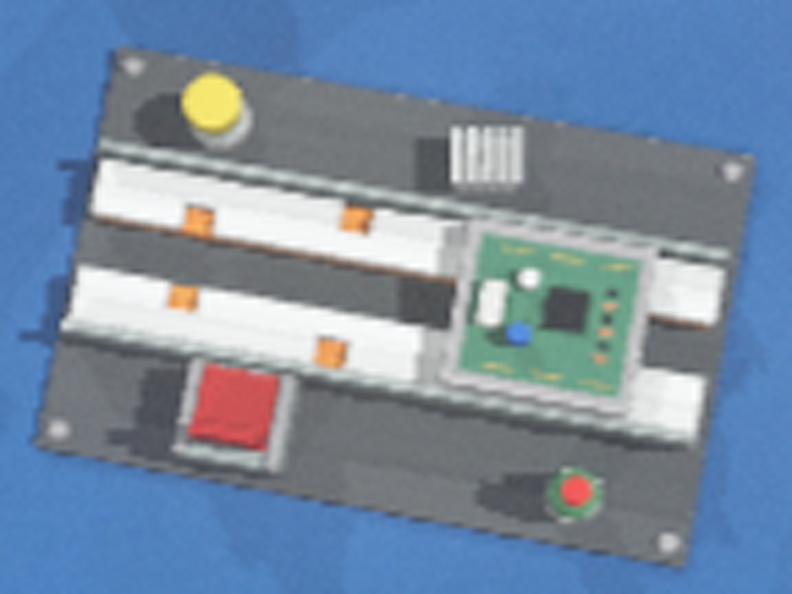

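```bash
cat >> h.py <<'E'
def crop(u,v): return u/5.5+182-.4,v/5.5+120-.4
E
python3 - <<'E'
from h import *
a=load('top')
P=[pt(a,*crop(*c),z=.008)[:2] for c in [(115,50),(752,157),(683,565),(35,448)]]
# jig coords (x far +, y left +)
Q=np.array([[115,180],[115,-180],[-115,-180],[-115,180]])/1e3
P=np.array(P);m=P.mean(0);H=(Q.T@(P-m));U,S,V=np.linalg.svd(H);M=(U@V).T
print('centre',m,'yaw',np.degrees(np.arctan2(M[1,0],M[0,0])),'resid mm',((P-m-Q@M.T)*1e3).round(1).tolist())
def j(p): return ((M.T@(p[:2]-m))*1e3).round(1)
for n,c,z in [('carr rear far',(660,245),.052),('carr rear near',(632,412),.052),('carr front far',(470,222),.052),('carr front near',(440,380),.052),('tab BL',(190,442),.081),('tab BR',(268,450),.081),('tongueTL',(200,365),.0535),('notch1',(198,222),.022),('notch4',(331,353),.022),('flux',(576,488),.06),('sink',(487,155),.028),('jar',(212,102),.045)]:
    d=pt(a,*crop(*c)); print(n,j(pt(a,*crop(*c),z=z)),'depth z',d[2].round(3))
np.savez('jig.npz',m=m,M=M)
E
```

```text
centre [0.60106701 0.02944394] yaw -9.262161565584757 resid mm [[-1.9, -0.7], [-1.2, 1.0], [1.6, 1.1], [1.4, -1.4]]
carr rear far [  47.3 -134.9] depth z 0.05
carr rear near [ -42.3 -135.2] depth z 0.032
carr front far [ 42.1 -34.6] depth z 0.053
carr front near [-43.3 -33.9] depth z 0.03
tab BL [-100.5   84.7] depth z 0.05
tab BR [-97.5  44.8] depth z 0.047
tongueTL [-57.7  91.4] depth z 0.053
notch1 [ 22.8 112.3] depth z 0.023
notch4 [-35.4  27.7] depth z 0.021
flux [ -87.2 -113. ] depth z 0.068
sink [ 85.  -36.4] depth z 0.038
jar [ 84.2 113.4] depth z 0.054
```

Call:
play_rows([
  {"jaw":-1,"delta_pos":[0,0,0],"twist":[0,0,-4.4]},
  {"jaw":-1,"delta_pos":[-1,-1.5,0],"twist":[0,0,-4.4]},
  {"jaw":-1,"delta_pos":[-2.2,-3,0],"twist":[0,0,0]},
  {"jaw":-1,"delta_pos":[-2.2,-3,0],"twist":[0,0,0]},
  {"jaw":-1,"delta_pos":[-2.2,-3,0],"twist":[0,0,0]},
  {"jaw":-1,"delta_pos":[-2.2,-3,0],"twist":[0,0,0]},
  {"jaw":-1,"delta_pos":[-2.2,-3,0],"twist":[0,0,0]},
  {"jaw":-1,"delta_pos":[-2.2,-3,0],"twist":[0,0,0]},
  {"jaw":-1,"delta_pos":[-2.2,-3,0],"twist":[0,0,0]},
  {"jaw":-1,"delta_pos":[-2.2,-3,0],"twist":[0,0,0]},
])

```text
time_s: 0.93
tcp_pos: [0.3355, 0.31, 0.2346]
tcp_rot: [-0.255, -3.131, 0.0]
contact_force: [0.8, -0.3, -0.2]
width: 0.0296
finger_force: 0.0
```

Call:
play_rows([
  {"jaw":-1,"delta_pos":[-2.2,-3,0],"twist":[0,0,0]},
  {"jaw":-1,"delta_pos":[-2.2,-3,0],"twist":[0,0,0]},
  {"jaw":-1,"delta_pos":[-2.2,-3,0],"twist":[0,0,0]},
  {"jaw":-1,"delta_pos":[-2.2,-3,0],"twist":[0,0,0]},
  {"jaw":-1,"delta_pos":[-2.2,-3,0],"twist":[0,0,0]},
  {"jaw":-1,"delta_pos":[-2.2,-3,0],"twist":[0,0,0]},
  {"jaw":-1,"delta_pos":[-2.2,-3,0],"twist":[0,0,0]},
  {"jaw":-1,"delta_pos":[-2.2,-3,0],"twist":[0,0,0]},
  {"jaw":-1,"delta_pos":[-2.2,-3,0],"twist":[0,0,0]},
  {"jaw":-1,"delta_pos":[0,0,0],"twist":[0,0,0]},
])

```text
time_s: 1.77
tcp_pos: [0.4892, 0.006, 0.235]
tcp_rot: [0.268, 3.128, -0.005]
contact_force: [0.4, -0.4, -0.2]
width: 0.0005
finger_force: 0.0
```

```bash
cat >> h.py <<'E'
def where():
    s=monitor.state(); d=np.load('jig.npz'); T=R.from_rotvec(s['tcp_rot']).as_matrix()
    F=d['M'].T@np.array(s['contact_force'])[:2]
    print('t',round(s['time_s'],2),'jig',(d['M'].T@(np.array(s['tcp_pos'])[:2]-d['m'])*1e3).round(1),'z',round(s['tcp_pos'][2]*1e3,1),'tooly in jig',(d['M'].T@T[:2,1]).round(3),'toolz',T[:,2].round(3),'F jig',F.round(2),round(s['contact_force'][2],2),'w',round(s['width'],4))
E
python3 -c "
from h import *
where()"
```

```text
t 1.77 jig [-106.7  -41.1] z 235.0 tooly in jig [0.009 1.   ] toolz [ 0.002 -0.003 -1.   ] F jig [ 0.49 -0.36] -0.19 w 0.0005
```

Call:
play_rows([
  {"jaw":-1,"delta_pos":[-1.8,-2.4,0],"twist":[0,0,0]},
  {"jaw":-1,"delta_pos":[-1.8,-2.4,0],"twist":[0,0,0]},
  {"jaw":-1,"delta_pos":[-1.8,-2.4,0],"twist":[0,0,0]},
  {"jaw":-1,"delta_pos":[-1.8,-2.4,0],"twist":[0,0,0]},
  {"jaw":-1,"delta_pos":[-1.8,-2.4,0],"twist":[0,0,0]},
  {"jaw":-1,"delta_pos":[-1.8,-2.4,0],"twist":[0,0,0]},
  {"jaw":-1,"delta_pos":[0,0,3],"twist":[0,0,0]},
  {"jaw":-1,"delta_pos":[0,0,4],"twist":[0,0,0]},
  {"jaw":-1,"delta_pos":[0,0,4],"twist":[0,0,0]},
  {"jaw":-1,"delta_pos":[0,0,4],"twist":[0,0,0]},
])

```text
time_s: 2.6
tcp_pos: [0.5702, -0.146, 0.0831]
tcp_rot: [0.255, 3.131, 0.0]
contact_force: [0.9, 0.6, 0.3]
width: 0.0007
finger_force: 0.0
```

```bash
python3 -c "
from h import *
where(); f=grab('wrist'); save(f['image'],'w1',1.3); where()"
```

```text
t 2.6 jig [  -2.3 -178.1] z 83.1 tooly in jig [0.001 1.   ] toolz [ 0.001  0.    -1.   ] F jig [0.84 0.73] 0.25 w 0.0007
t 2.65 jig [  -7.  -177.4] z 75.5 tooly in jig [0. 1.] toolz [-0.01   0.001 -1.   ] F jig [-3.06  1.71] -5.07 w 0.0007
```

View pics/w1.png

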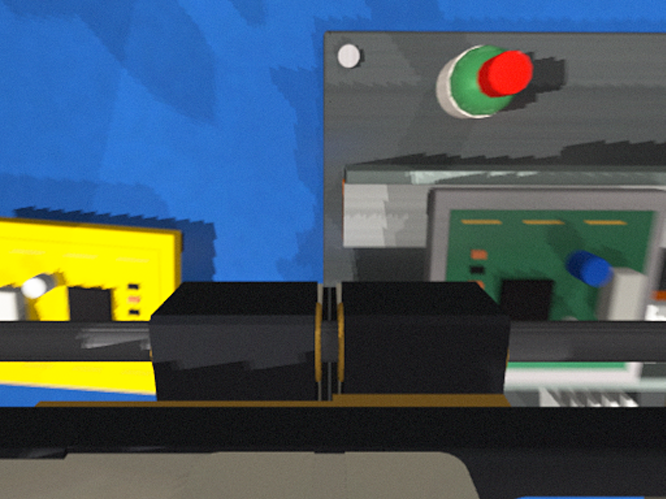

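Call:
play_rows([
  {"jaw":-1,"delta_pos":[0,-0.7,0],"twist":[0,0,0]},
  {"jaw":-1,"delta_pos":[0,0,0],"twist":[0,0,0]},
  {"jaw":-1,"delta_pos":[0,0,0],"twist":[0,0,0]},
  {"jaw":-1,"delta_pos":[0,0,0],"twist":[0,0,0]},
  {"jaw":-1,"delta_pos":[0,0,0],"twist":[0,0,0]},
  {"jaw":-1,"delta_pos":[0,0,0],"twist":[0,0,0]},
  {"jaw":-1,"delta_pos":[0,0,0],"twist":[0,0,0]},
  {"jaw":-1,"delta_pos":[0,0,0],"twist":[0,0,0]},
  {"jaw":-1,"delta_pos":[0,0,0],"twist":[0,0,0]},
  {"jaw":-1,"delta_pos":[0,0,0],"twist":[0,0,0]},
])

```text
time_s: 3.48
tcp_pos: [0.5692, -0.153, 0.0848]
tcp_rot: [-0.254, -3.131, -0.0]
contact_force: [0.2, -0.6, -0.4]
width: 0.0005
finger_force: 0.0
```

```bash
python3 -c "
from h import *
where()"
```

```text
t 3.48 jig [  -2.1 -185.2] z 84.8 tooly in jig [0.001 1.   ] toolz [-0.  0. -1.] F jig [ 0.31 -0.59] -0.38 w 0.0005
```

Call:
play_rows([
  {"jaw":-1,"delta_pos":[-0.2,0,1.3],"twist":[0,0,0]},
  {"jaw":-1,"delta_pos":[0,0,1.3],"twist":[0,0,0]},
  {"jaw":-1,"delta_pos":[0,0,1.0],"twist":[0,0,0]},
  {"jaw":-1,"delta_pos":[0,0,0.3],"twist":[0,0,0]},
  {"jaw":-1,"delta_pos":[0,0.5,0],"twist":[0,0,0]},
  {"jaw":-1,"delta_pos":[0,0.5,0],"twist":[0,0,0]},
  {"jaw":-1,"delta_pos":[0,0.5,0],"twist":[0,0,0]},
  {"jaw":-1,"delta_pos":[0,0.5,0],"twist":[0,0,0]},
  {"jaw":-1,"delta_pos":[0,0.5,0],"twist":[0,0,0]},
  {"jaw":-1,"delta_pos":[0,0.5,0],"twist":[0,0,0]},
])

```text
time_s: 4.32
tcp_pos: [0.5764, -0.1229, 0.0461]
tcp_rot: [0.254, 3.131, 0.0]
contact_force: [0.1, -0.5, 0.0]
width: 0.0006
finger_force: 0.0
```

Call:
play_rows([
  {"jaw":-1,"delta_pos":[0,0.5,0],"twist":[0,0,0]},
  {"jaw":-1,"delta_pos":[0,0.5,0],"twist":[0,0,0]},
  {"jaw":-1,"delta_pos":[0,0.5,0],"twist":[0,0,0]},
  {"jaw":-1,"delta_pos":[0,0.5,0],"twist":[0,0,0]},
  {"jaw":-1,"delta_pos":[0,0.5,0],"twist":[0,0,0]},
  {"jaw":-1,"delta_pos":[0,0.5,0],"twist":[0,0,0]},
  {"jaw":-1,"delta_pos":[0,0.5,0],"twist":[0,0,0]},
  {"jaw":-1,"delta_pos":[0,0.5,0],"twist":[0,0,0]},
  {"jaw":-1,"delta_pos":[0,0.5,0],"twist":[0,0,0]},
  {"jaw":-1,"delta_pos":[0,0.5,0],"twist":[0,0,0]},
])

```text
time_s: 5.15
tcp_pos: [0.5841, -0.074, 0.0457]
tcp_rot: [-0.255, -3.131, 0.0]
contact_force: [-0.1, -2.5, 3.0]
width: 0.0001
finger_force: 1.6
```

```bash
python3 -c "
from h import *
where()"
```

```text
t 5.15 jig [-1.000e-01 -1.048e+02] z 45.7 tooly in jig [0.001 1.   ] toolz [-0. -0. -1.] F jig [ 0.27 -2.46] 2.99 w 0.0001
```

Call:
play_rows([
  {"jaw":-1,"delta_pos":[0,0.5,0],"twist":[0,0,0]},
  {"jaw":-1,"delta_pos":[0,0.5,0],"twist":[0,0,0]},
  {"jaw":-1,"delta_pos":[0,0.5,0],"twist":[0,0,0]},
  {"jaw":-1,"delta_pos":[0,0.5,0],"twist":[0,0,0]},
  {"jaw":-1,"delta_pos":[0,0.5,0],"twist":[0,0,0]},
  {"jaw":-1,"delta_pos":[0,0.5,0],"twist":[0,0,0]},
  {"jaw":-1,"delta_pos":[0,0.5,0],"twist":[0,0,0]},
  {"jaw":-1,"delta_pos":[0,0.5,0],"twist":[0,0,0]},
  {"jaw":-1,"delta_pos":[0,0.5,0],"twist":[0,0,0]},
  {"jaw":-1,"delta_pos":[0,0.5,0],"twist":[0,0,0]},
])

```text
time_s: 5.98
tcp_pos: [0.5922, -0.0245, 0.0457]
tcp_rot: [0.255, 3.131, 0.0]
contact_force: [0.3, -2.8, 2.1]
width: 0.0005
finger_force: 1.7
```

Call:
play_rows([
  {"jaw":-1,"delta_pos":[0,0.5,0],"twist":[0,0,0]},
  {"jaw":-1,"delta_pos":[0,0.5,0],"twist":[0,0,0]},
  {"jaw":-1,"delta_pos":[0,0.5,0],"twist":[0,0,0]},
  {"jaw":-1,"delta_pos":[0,0.5,0],"twist":[0,0,0]},
  {"jaw":-1,"delta_pos":[0,0.5,0],"twist":[0,0,0]},
  {"jaw":-1,"delta_pos":[0,0.5,0],"twist":[0,0,0]},
  {"jaw":-1,"delta_pos":[0,0.3,0],"twist":[0,0,0]},
  {"jaw":-1,"delta_pos":[0,0.3,0],"twist":[0,0,0]},
  {"jaw":-1,"delta_pos":[0,0.2,0],"twist":[0,0,0]},
  {"jaw":-1,"delta_pos":[0,0.2,0],"twist":[0,0,0]},
])

```text
time_s: 6.82
tcp_pos: [0.5986, 0.0145, 0.0457]
tcp_rot: [-0.255, -3.131, 0.0]
contact_force: [-1.0, -2.2, 2.2]
width: 0.0003
finger_force: 1.5
```

```bash
python3 -c "
from h import *
where(); a=grab('top'); save(a['image'][120:228,182:326],'crop2',5.5)"
```

```text
t 6.82 jig [ -0.1 -15.1] z 45.7 tooly in jig [0.001 1.   ] toolz [-0. -0. -1.] F jig [-0.64 -2.36] 2.18 w 0.0003
```

View pics/crop2.png

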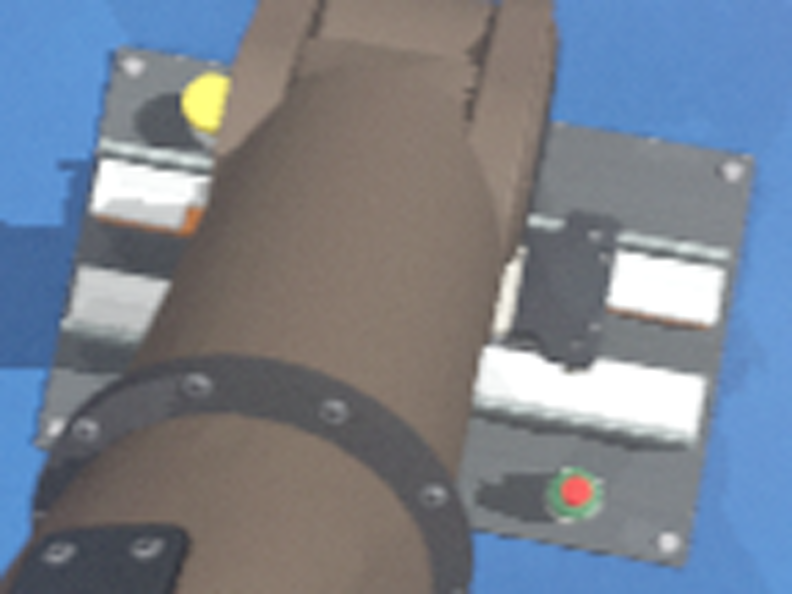

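Call:
play_rows([
  {"jaw":-1,"delta_pos":[0,0.12,0],"twist":[0,0,0]},
  {"jaw":-1,"delta_pos":[0,0.12,0],"twist":[0,0,0]},
  {"jaw":-1,"delta_pos":[0,0.12,0],"twist":[0,0,0]},
  {"jaw":-1,"delta_pos":[0,0.12,0],"twist":[0,0,0]},
  {"jaw":-1,"delta_pos":[0,0.12,0],"twist":[0,0,0]},
  {"jaw":-1,"delta_pos":[0,0.12,0],"twist":[0,0,0]},
  {"jaw":-1,"delta_pos":[0,0.12,0],"twist":[0,0,0]},
  {"jaw":-1,"delta_pos":[0,0.12,0],"twist":[0,0,0]},
  {"jaw":-1,"delta_pos":[0,0.12,0],"twist":[0,0,0]},
  {"jaw":-1,"delta_pos":[0,0.12,0],"twist":[0,0,0]},
])

```text
time_s: 7.7
tcp_pos: [0.6005, 0.0264, 0.0457]
tcp_rot: [-0.254, -3.131, -0.0]
contact_force: [-0.4, -2.9, 0.6]
width: 0.0006
finger_force: 1.0
```

```bash
python3 -c "
from h import *
where()"
```

```text
t 7.7 jig [-0. -3.] z 45.7 tooly in jig [0.001 1.   ] toolz [-0.  0. -1.] F jig [ 0.07 -2.89] 0.61 w 0.0006
```

Call:
play_rows([
  {"jaw":-1,"delta_pos":[0,0.1,0],"twist":[0,0,0]},
  {"jaw":-1,"delta_pos":[0,0.1,0],"twist":[0,0,0]},
  {"jaw":-1,"delta_pos":[0,0.1,0],"twist":[0,0,0]},
  {"jaw":-1,"delta_pos":[0,0,0],"twist":[0,0,0]},
  {"jaw":-1,"delta_pos":[0,0,0],"twist":[0,0,0]},
  {"jaw":-1,"delta_pos":[0,0,0],"twist":[0,0,0]},
  {"jaw":-1,"delta_pos":[0,0,0],"twist":[0,0,0]},
  {"jaw":-1,"delta_pos":[0,0,0],"twist":[0,0,0]},
  {"jaw":-1,"delta_pos":[0,0,0],"twist":[0,0,0]},
  {"jaw":-1,"delta_pos":[0,0,0],"twist":[0,0,0]},
])

```text
time_s: 8.53
tcp_pos: [0.601, 0.0292, 0.0458]
tcp_rot: [0.255, 3.131, 0.0]
contact_force: [0.7, 0.2, -0.9]
width: 0.0006
finger_force: 0.0
```

```bash
python3 -c "
from h import *
where()
for n in ['scene','wrist']:
  f=grab(n)
s=load('scene'); save(s['image'][170:300,170:350],'s2',4.4)"
```

```text
t 8.53 jig [ 0.  -0.3] z 45.8 tooly in jig [0.001 1.   ] toolz [ 0.  0. -1.] F jig [0.66 0.28] -0.9 w 0.0006
```

View pics/s2.png

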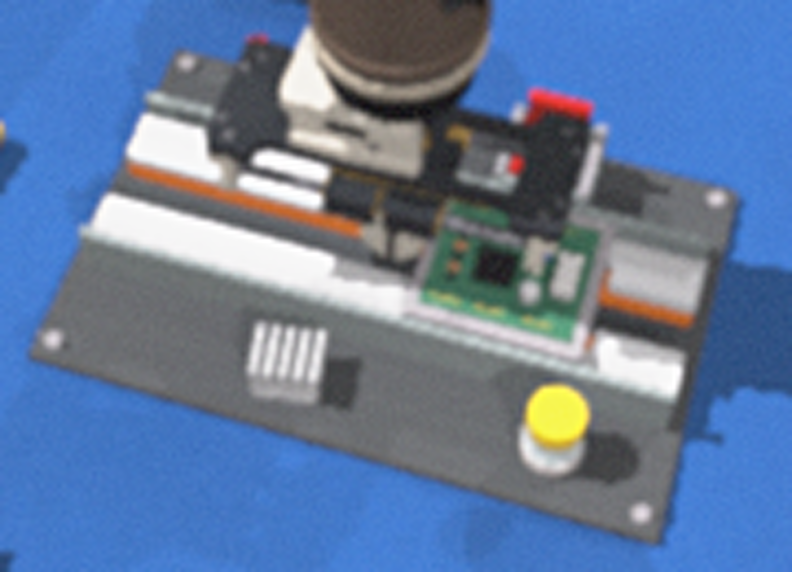

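```bash
python3 - <<'E'
from h import *
s=load('scene');d=np.load('jig.npz')
def mm(u,v):
    p=pt(s,u,v); return np.r_[d['M'].T@(p[:2]-d['m']),p[2]]*1e3
pts=np.array([mm(u,v) for v in range(210,260) for u in range(255,315)])
# grid by jig coords: median height
for y in range(15,130,10):
    print(y,[int(np.median(q[:,2])) if len(q:=pts[(abs(pts[:,1]-y)<5)&(abs(pts[:,0]-x)<4)])>2 else None for x in range(-4,60,8)])
E
```

```text
15 [43, 46, 50, 127, 128, 117, 44, 27]
25 [46, 46, 45, 127, 127, 114, 44, 28]
35 [46, 45, 45, 132, 120, 45, 43, 29]
45 [46, 48, 46, 137, 118, 44, 44, 27]
55 [49, 48, 47, 119, 120, 44, 44, 28]
65 [48, 47, 49, 138, 121, 45, 44, 28]
75 [45, 46, 145, 99, 120, 132, 45, 29]
85 [45, 98, 145, 55, 145, 125, 44, 26]
95 [54, 54, 52, 47, 46, 46, 44, 32]
105 [45, 46, 45, 46, 45, 45, 43, 38]
115 [10, 27, 45, 29, 36, 38, 45, 39]
125 [9, 8, None, 30, 30, 31, None, 40]
```

Call:
play_rows([
  {"jaw":-1,"delta_pos":[0,-1,0],"twist":[0,0,0]},
  {"jaw":-1,"delta_pos":[0,-1.5,0],"twist":[0,0,0]},
  {"jaw":-1,"delta_pos":[0,0,-3],"twist":[0,0,0]},
  {"jaw":-1,"delta_pos":[0,0,-3],"twist":[0,0,0]},
  {"jaw":-1,"delta_pos":[0,0,-3],"twist":[0,0,0]},
  {"jaw":-1,"delta_pos":[2.9,1.9,0],"twist":[0,0,0]},
  {"jaw":-1,"delta_pos":[2.9,1.9,0],"twist":[0,0,0]},
  {"jaw":-1,"delta_pos":[2.9,1.9,0],"twist":[0,0,0]},
  {"jaw":-1,"delta_pos":[2.9,1.9,0],"twist":[0,0,0]},
  {"jaw":-1,"delta_pos":[2.9,1.9,0],"twist":[0,0,0]},
])

```text
time_s: 9.47
tcp_pos: [0.468, 0.1207, 0.1358]
tcp_rot: [0.258, 3.131, -0.0]
contact_force: [0.3, 0.4, -0.2]
width: 0.0004
finger_force: 0.0
```

Call:
play_rows([
  {"jaw":-1,"delta_pos":[0,0,0],"twist":[0,0,0]},
  {"jaw":-1,"delta_pos":[0,0,0],"twist":[0,0,0]},
  {"jaw":-1,"delta_pos":[0,0,0],"twist":[0,0,0]},
  {"jaw":-1,"delta_pos":[0,0,0],"twist":[0,0,0]},
  {"jaw":-1,"delta_pos":[0,0,0],"twist":[0,0,0]},
  {"jaw":-1,"delta_pos":[0,0,0],"twist":[0,0,0]},
  {"jaw":-1,"delta_pos":[0,0,0],"twist":[0,0,0]},
  {"jaw":-1,"delta_pos":[0,0,0],"twist":[0,0,0]},
  {"jaw":-1,"delta_pos":[0,0,0],"twist":[0,0,0]},
  {"jaw":-1,"delta_pos":[0,0,0],"twist":[0,0,0]},
])

```text
time_s: 10.3
tcp_pos: [0.4693, 0.1217, 0.1357]
tcp_rot: [-0.255, -3.131, 0.0]
contact_force: [-0.3, -0.1, -0.5]
width: 0.0004
finger_force: 0.0
```

```bash
python3 - <<'E'
from h import *
where()
s=grab('scene');d=np.load('jig.npz')
save(s['image'][170:300,170:350],'s3',4.4)
v,u=np.mgrid[170:230,270:330]; im=s['image'].astype(int)
P=[]
for a,b in zip(u.ravel(),v.ravel()):
    r,g,bl=im[b,a]
    if r>130 and r>2*g and r>2*bl:
        p=pt(s,a,b); P.append(np.r_[d['M'].T@(p[:2]-d['m']),p[2]]*1e3)
P=np.array(P); print(len(P)); T=P[P[:,2]>76]; print('tab top',len(T),T.min(0),T.max(0)); print(np.percentile(P,[3,50,97],axis=0).round(1))
E
```

```text
t 10.3 jig [-144.9   69.8] z 135.7 tooly in jig [0.001 1.   ] toolz [-0. -0. -1.] F jig [-0.24 -0.1 ] -0.48 w 0.0004
273
tab top 37 [-94.28262738  53.14109407  76.35011098] [486.13404046 139.71918291 861.44632088]
[[-92.3  51.1  50.9]
 [-81.7  69.1  55.2]
 [-57.3  87.   82.6]]
```

View pics/s3.png

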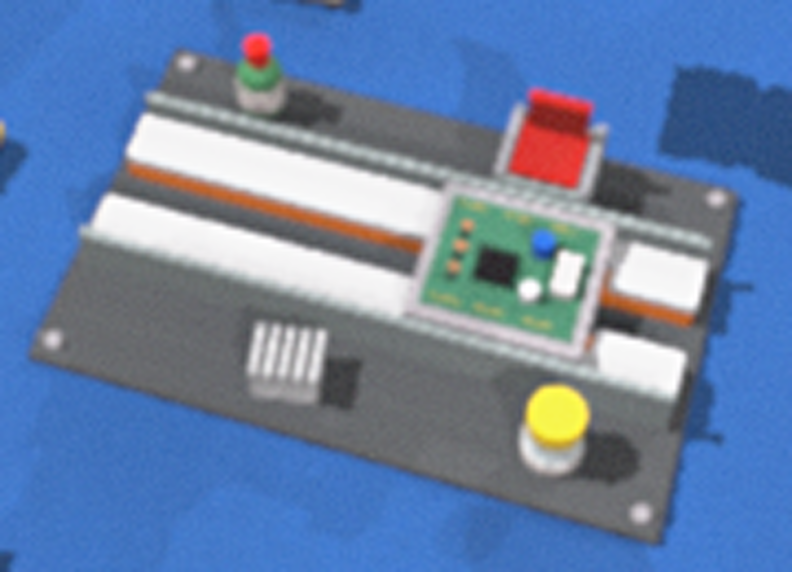

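Call:
play_rows([
  {"jaw":-1,"delta_pos":[0,0,2.5],"twist":[0,0,0]},
  {"jaw":-1,"delta_pos":[0,0,2.5],"twist":[0,0,0]},
  {"jaw":-1,"delta_pos":[0,0,1.5],"twist":[0,0,0]},
  {"jaw":-1,"delta_pos":[0,0,0.5],"twist":[0,0,0]},
  {"jaw":-1,"delta_pos":[-0.6,0,0],"twist":[0,0,0]},
  {"jaw":-1,"delta_pos":[-0.6,0,0],"twist":[0,0,0]},
  {"jaw":-1,"delta_pos":[-0.6,0,0],"twist":[0,0,0]},
  {"jaw":-1,"delta_pos":[-0.6,0,0],"twist":[0,0,0]},
  {"jaw":-1,"delta_pos":[-0.6,0,0],"twist":[0,0,0]},
  {"jaw":-1,"delta_pos":[-0.4,0,0],"twist":[0,0,0]},
])

```text
time_s: 11.18
tcp_pos: [0.5043, 0.1161, 0.0664]
tcp_rot: [0.255, 3.13, 0.001]
contact_force: [-0.5, 0.9, -0.3]
width: 0.0002
finger_force: 0.0
```

Call:
play_rows([
  {"jaw":-1,"delta_pos":[-0.2,0,0],"twist":[0,0,0]},
  {"jaw":-1,"delta_pos":[-0.2,0,0],"twist":[0,0,0]},
  {"jaw":-1,"delta_pos":[-0.2,0,0],"twist":[0,0,0]},
  {"jaw":-1,"delta_pos":[-0.2,0,0],"twist":[0,0,0]},
  {"jaw":-1,"delta_pos":[-0.2,0,0],"twist":[0,0,0]},
  {"jaw":-1,"delta_pos":[-0.2,0,0],"twist":[0,0,0]},
  {"jaw":-1,"delta_pos":[-0.2,0,0],"twist":[0,0,0]},
  {"jaw":-1,"delta_pos":[-0.2,0,0],"twist":[0,0,0]},
  {"jaw":-1,"delta_pos":[-0.2,0,0],"twist":[0,0,0]},
  {"jaw":-1,"delta_pos":[-0.2,0,0],"twist":[0,0,0]},
])

```text
time_s: 12.02
tcp_pos: [0.5226, 0.1129, 0.0657]
tcp_rot: [-0.255, -3.131, 0.0]
contact_force: [-2.1, 0.4, 0.3]
width: 0.0003
finger_force: 0.8
```

```bash
python3 -c "
from h import *
where()"
```

```text
t 12.02 jig [-90.8  69.7] z 65.7 tooly in jig [0.001 1.   ] toolz [-0. -0. -1.] F jig [-2.13  0.1 ] 0.27 w 0.0003
```

Call:
play_rows([
  {"jaw":-1,"delta_pos":[-0.1,0,0],"twist":[0,0,0]},
  {"jaw":-1,"delta_pos":[-0.1,0,0],"twist":[0,0,0]},
  {"jaw":-1,"delta_pos":[-0.1,0,0],"twist":[0,0,0]},
  {"jaw":-1,"delta_pos":[-0.1,0,0],"twist":[0,0,0]},
  {"jaw":-1,"delta_pos":[-0.1,0,0],"twist":[0,0,0]},
  {"jaw":-1,"delta_pos":[-0.1,0,0],"twist":[0,0,0]},
  {"jaw":-1,"delta_pos":[-0.1,0,0],"twist":[0,0,0]},
  {"jaw":-1,"delta_pos":[-0.1,0,0],"twist":[0,0,0]},
  {"jaw":-1,"delta_pos":[0,0,0],"twist":[0,0,0]},
  {"jaw":-1,"delta_pos":[0,0,0],"twist":[0,0,0]},
])

```text
time_s: 12.85
tcp_pos: [0.5307, 0.1118, 0.0658]
tcp_rot: [0.255, 3.131, 0.0]
contact_force: [-0.2, -0.4, -0.3]
width: 0.0003
finger_force: 0.4
```

Call:
play_rows([
  {"jaw":-1,"delta_pos":[-0.05,0,0],"twist":[0,0,0]},
  {"jaw":-1,"delta_pos":[-0.05,0,0],"twist":[0,0,0]},
  {"jaw":-1,"delta_pos":[-0.05,0,0],"twist":[0,0,0]},
  {"jaw":-1,"delta_pos":[-0.05,0,0],"twist":[0,0,0]},
  {"jaw":-1,"delta_pos":[0,0,0],"twist":[0,0,0]},
  {"jaw":-1,"delta_pos":[0,0,0],"twist":[0,0,0]},
  {"jaw":-1,"delta_pos":[0,0,0],"twist":[0,0,0]},
  {"jaw":-1,"delta_pos":[0,0,0],"twist":[0,0,0]},
  {"jaw":-1,"delta_pos":[0,0,0],"twist":[0,0,0]},
  {"jaw":-1,"delta_pos":[0,0,0],"twist":[0,0,0]},
])

```text
time_s: 13.68
tcp_pos: [0.5326, 0.1115, 0.0658]
tcp_rot: [0.254, 3.131, 0.0]
contact_force: [-0.5, -0.1, 0.2]
width: 0.0007
finger_force: 0.2
```

```bash
python3 -c "
from h import *
where()"
```

```text
t 13.68 jig [-80.8  69.9] z 65.8 tooly in jig [0.001 1.   ] toolz [ 0.  0. -1.] F jig [-0.48 -0.15] 0.25 w 0.0007
```

Not at the stop yet; continue gently.

Call:
play_rows([
  {"jaw":-1,"delta_pos":[-0.05,0,0],"twist":[0,0,0]},
  {"jaw":-1,"delta_pos":[-0.05,0,0],"twist":[0,0,0]},
  {"jaw":-1,"delta_pos":[-0.05,0,0],"twist":[0,0,0]},
  {"jaw":-1,"delta_pos":[-0.05,0,0],"twist":[0,0,0]},
  {"jaw":-1,"delta_pos":[-0.05,0,0],"twist":[0,0,0]},
  {"jaw":-1,"delta_pos":[-0.05,0,0],"twist":[0,0,0]},
  {"jaw":-1,"delta_pos":[-0.05,0,0],"twist":[0,0,0]},
  {"jaw":-1,"delta_pos":[-0.05,0,0],"twist":[0,0,0]},
  {"jaw":-1,"delta_pos":[-0.05,0,0],"twist":[0,0,0]},
  {"jaw":-1,"delta_pos":[-0.05,0,0],"twist":[0,0,0]},
])

```text
time_s: 14.52
tcp_pos: [0.5337, 0.1111, 0.0651]
tcp_rot: [-0.253, -3.125, 0.0]
contact_force: [-14.4, 2.2, 9.3]
width: 0.0004
finger_force: 7.3
```

```bash
python3 -c "
from h import *
where()"
```

```text
t 14.52 jig [-79.6  69.7] z 65.1 tooly in jig [-0.  1.] toolz [-0.007  0.    -1.   ] F jig [-14.53  -0.16] 9.26 w 0.0004
```

Call:
play_rows([
  {"jaw":-1,"delta_pos":[0.3,0,0],"twist":[0,0,0]},
  {"jaw":-1,"delta_pos":[0.8,0,0],"twist":[0,0,0]},
  {"jaw":-1,"delta_pos":[1.5,0,0],"twist":[0,0,0]},
  {"jaw":-1,"delta_pos":[1.5,0,0],"twist":[0,0,0]},
  {"jaw":-1,"delta_pos":[1,0,0],"twist":[0,0,0]},
  {"jaw":-1,"delta_pos":[0,0,-3],"twist":[0,0,0]},
  {"jaw":-1,"delta_pos":[0,0,-3],"twist":[0,0,0]},
  {"jaw":-1,"delta_pos":[0,0,-3],"twist":[0,0,0]},
  {"jaw":-1,"delta_pos":[0,0,0],"twist":[0,0,0]},
  {"jaw":-1,"delta_pos":[0,0,0],"twist":[0,0,0]},
])

```text
time_s: 15.35
tcp_pos: [0.4883, 0.1193, 0.1574]
tcp_rot: [0.254, 3.127, 0.004]
contact_force: [-1.2, -0.6, 0.4]
width: 0.0002
finger_force: 0.0
```

```bash
python3 - <<'E'
from h import *
where()
s=grab('scene');d=np.load('jig.npz')
save(s['image'][170:300,170:350],'s4',4.4)
im=s['image'].astype(int);P=[];K=[]
for b in range(170,260):
  for a in range(255,330):
    r,g,bl=im[b,a]; p=pt(s,a,b); q=np.r_[d['M'].T@(p[:2]-d['m']),p[2]]*1e3
    if r>130 and r>2*g and r>2*bl and b<230: P.append(q)
    if abs(q[0]-43)<2 and 30<q[1]<110: K.append(q[2])
print(np.percentile(P,[3,50,97],axis=0).round(1),'rim z',np.median(K))
E
```

```text
t 15.35 jig [-125.7   70.5] z 157.4 tooly in jig [0. 1.] toolz [ 0.004  0.002 -1.   ] F jig [-1.1  -0.75] 0.37 w 0.0002
[[-65.3  51.7  50. ]
 [-54.5  68.8  55.1]
 [-30.   86.6  82.3]] rim z 43.73508596424725
```

View pics/s4.png

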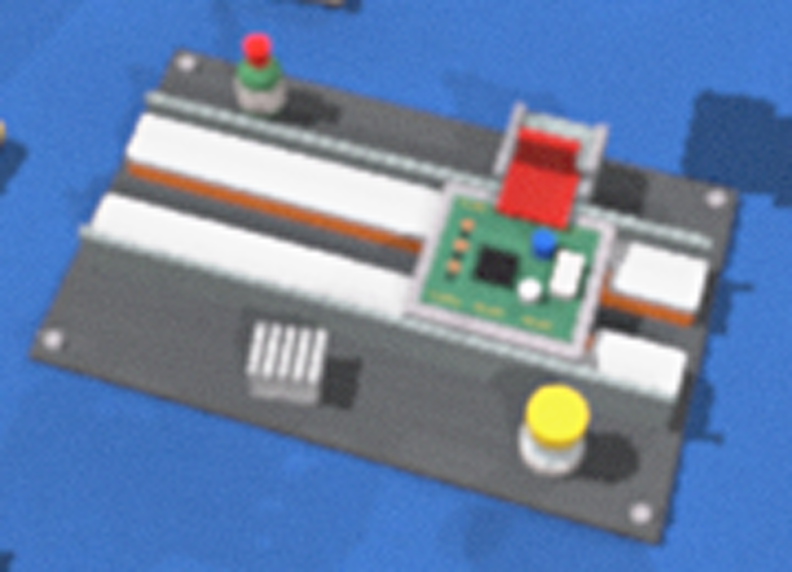

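The picture shows the red tongue over the carrier edge at about (540,200), with its tip at jig x -30 as it should be at home. The rim is 44 mm up, so the carrier is seated, and the loose things have not moved.

```bash
python3 -c "
from cell import close_job
print(close_job())"
```

```text
the job is handed in; nothing more can be done
None
```

The carrier is seated in its notches and the red keeper is pushed home to its stop over the carrier's edge; the loose things on the jig look unmoved, and the job is handed in at about 15 s.

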